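# Refit the plug-in relay on a machine's control plate

### The arm

A 7-joint arm with a two-finger parallel gripper is mounted at the origin on the work surface. World frame = base frame: x ahead of the robot, y to its left, z up, the work surface at z = 0. Lengths are in mm, angles in rad, forces in N, time in s.
With the tool pointing down it reaches from about 400 to 925 mm from the base axis. Payload 4.1 kg.
Tool frame: the origin (TCP) lies at the very end of the fingers, on their centre line; the grasp point (between the pads) lies 19 mm behind it (bot.grip_point_offset is the distance from the TCP to the grasp point, in mm); z points along the fingers, y is the line along which they close (so a half turn about z gives the same grasp; the last joint's range is limited). The gripper opens to 85 mm and grips with 20 to 120 N. Pads are 22 mm wide; open, the fingers measure 114 mm over their backs; the gripper's body (76 mm by 85 mm) begins 54 mm behind the grasp point. The pads swing forward as they close: fully open they stand 13 mm farther back than shut.
Start: joints at [1.245, 0.398, 0.045, 1.537, -0.019, 1.207, -0.051], TCP at [146.194, -633.38, 231.347] pointing down, gripper open.
Joint ranges: [-2.82, 2.82], [-0.49, 2.23], [-1.37, 1.46], [0, 2.46], [-1.36, 4.5], [0.23, 2], [-2.94, 2.94]. Speed limits (rad/s): [2.57, 2.57, 3.14, 3.14, 3.14, 3.14, 3.14].

### API

Orientations are given as a rotation vector (axis times angle).
In Python, from station import status, viewer, workorder, bot gives the robot as it stands.
- The arm moves only by the tool arm_command, never from a script. Its argument "moves" is a list of rows, each a list of 7 numbers: the shift along the tool's x, y, z scaled (see below), then the turn, a rotation vector about the tool's x, y, z scaled (see below), then the gripper's target within -1 to 1 (shut at 1, half-way at 0, fully open at -1). In form: [[x, y, z, ax, ay, az, jaw], ...]. A call has 1 to 20 rows; each row shifts and turns the commanded pose from where the row before left it, along the tool's axes as they then stand; what a row does not reach is not made up. The controller multiplies each number of a shift by 200 mm and each number of a turn by 2 rad. A row lasts 1/8 s, in which the tool goes at most 62.5 mm and 10.7 degrees, less where a joint would pass 70% of its speed; a pose out of reach is approached as far as the arm can. A call with a number of a shift or a turn outside -1 to 1 is refused whole. A call with a gripper value outside its range is refused whole. The fingers move at their own pace and stop on an object; "force" is the grip in N (left out, the last holds). Time passes only in rows, so rows that do not move let the fingers close. It gives the time, the measured TCP pose, the force, the opening and the grip force at its end, in the units of the state.
- status.get_obs(): the state, without advancing time (a new reading comes with each control period).
- viewer.read_camera(name): name is "side" or "top" or "wrist"; returns (picture, depth): 384x512x3 uint8, red, green, blue; 384x512 float32, mm along the optical axis (not along the pixel's ray), 0 where there is no reading.
- viewer.camera_params(name): a dict with "fx", "fy", "cx", "cy" (pixels), "dist" ([k1, k2, p1, p2, k3] as OpenCV has them; the pictures are not rectified), "camera_from_world" (4x4, takes a point from world to camera coordinates). Camera axes: x right, y up, looking along -z (the intrinsics and any distortion apply to the point x, -y, -z); pixel columns grow to the right and rows downward; lengths in mm; the calibration is good to about 2 mm. A picture is of the moment at which its call begins: read the wrist's pose just before it. camera_params takes no time and is no camera call; for the wrist camera it gives the pose at the moment of the call.
- workorder.close_job(): hands the job in; it is judged then, once.
The state is a dict: "t": time; "qpos": joint angles; "qvel": joint speeds; "joint_efforts": joint torques, N m; "tcp_pos": TCP position; "tool_rot": TCP orientation; "contact_force": force on the tool from outside, world axes, zero at the start; "ft_torque": the same for the moment, N m; "gripper_width": opening from 0.0 (shut) to 1.0 (fully open); "finger_force": force on a finger pad.
Only numpy, scipy, OpenCV 4.12 (cv2) and the standard library are available. Lean on these libraries where they do the work, as an engineer would, in place of code of your own. Each camera call takes 0.05 s, during which the arm holds its last target. There are 200 camera calls.

### The job

Put the broad relay back into the empty relay socket on the control plate: plug foot first, turned so that its oblong foot matches the oblong hole, so that it ends fully home and upright. Set it down into the hole before you let go; do not drop it in. Leave the slim relay standing where it is.

Things in the scene. Friction and masses are not known exactly. Their poses are not given: they have to be found in the camera images.
- relay_mid (a point): Broad relay, loose, upright on its plug foot on the bench, 60 mm high, 60 to 130 g. Upper 40 mm: white cover, 44 mm (its x) by 36 mm (y), gripped here. Lower 20 mm: black plug foot, 36 (x) by 26 mm (y), centred under the cover. This point is its centre, 30 mm above the foot's underside; z up, x along the long side. Half a turn makes no difference.
- socket_mouth (a point): Empty socket: fixed grey block 76 (x) by 64 mm (y), top 34 mm above the bench, on an aluminium plate. Blind hole 44 (x) by 34 mm (y), 18 mm deep, black bottom, 5 mm sloped lead-in. Point: hole centre at the block's top; z up, x along the hole's long side. Home, the foot stands on the hole's bottom and the cover is 2 mm above the block; no push is needed.
- used_mid (a point): The other socket on the plate, 130 mm from the empty one along its y, on either side: same fixed block, already filled with a broad relay (fixed). This point is that relay's centre; its top is 76 mm above the bench. A terminal row, up to 28 mm above the bench, runs along y on the plate, its centre line 98 mm from both sockets' centres towards +x.
- slim_mid (a point): Slim relay, loose, not wanted: like the broad one and 60 mm high, but its cover is 44 mm (x) by only 24 mm (y), its foot 36 by 14 mm. Stands upright on the bench, at least 100 mm from the broad one. This point is its centre, 30 mm above its underside.

How it is judged (in metres and radians):
On the way:
1. the broad relay, still held by the fingers, has its foot at least 2 mm into the mouth of the empty socket (z of relay_mid in the frame of socket_mouth below 0.028 m and horizontal distance between relay_mid and socket_mouth below 0.01 m and contact force between the fingers and relay above 0.5 N), for 0.1 s.
At the end, for the whole second after the job is handed in: The broad relay stands in the empty socket, its foot on the hole's bottom (within 4 mm), centred within 10 mm, long sides parallel within 20 degrees, upright within 8 degrees, at rest and let go (z of relay_mid in the frame of socket_mouth below 0.016 m and horizontal distance between relay_mid and socket_mouth below 0.01 m and angle between the x axis of relay_mid and the x axis of socket_mouth, either way round below 0.35 rad and angle between relay_mid's own z axis and vertical below 0.14 rad and linear speed of relay below 0.02 m/s); the robot touches nothing.
It fails at once if the slim relay is moved more than 30 mm or knocked over (distance of slim_mid from where it was at the start of the episode above 0.03 m or angle between slim_mid's own z axis and vertical above 0.5 rad).
It also fails if it takes over 35 s, if anything falls off the work surface, if the arm or the gripper's body presses on something with over 40 N, if the wrist force passes 120 N, or if a joint passes its speed limit or range.

## Working session

There is one attempt and no reset: what is moved stays moved. The work goes in short steps, Python scripts to look and compute and a tool call to move; the robot and the scene stay as the last step left them, time stands still between calls to the robot, and variables do not carry over. Pictures are saved under pics/ and viewed, at most 10 in all, crops included, and the job is handed in when it is done.

Besides the shell and the picture viewer there is one more tool, called after "Emit:" by a JSON object that holds its "method" and its "body". arm_command: Moves the arm, as the interface text tells. Shifts and turns lie within -1 to 1; 1 stands for 200 mm of shift or 2 rad of turn. Its arguments: {"type":"object","properties":{"moves":{"type":"array","items":{"type":"array","items":{"type":"number","minimum":-1,"maximum":1}}},"force":{"type":"number"}},"required":["moves"]}

```bash
mkdir -p pics; ls; cat > h.py <<'E'
import numpy as np, cv2
from scipy.spatial.transform import Rotation as R
from station import status, viewer, workorder, bot
def grab(n):
    p=viewer.camera_params(n); im,d=viewer.read_camera(n); return im,d,p
def world(p,d,u=None,v=None):
    # world point per pixel (arrays)
    if u is None: v,u=np.mgrid[0:d.shape[0],0:d.shape[1]]; z=d
    else: u=np.atleast_1d(u); v=np.atleast_1d(v); z=d[v,u]
    K=np.array([[p['fx'],0,p['cx']],[0,p['fy'],p['cy']],[0,0,1.]])
    n=cv2.undistortPoints(np.stack([u,v],-1).reshape(-1,1,2).astype(float),K,np.array(p['dist'],float)).reshape(-1,2)
    z=np.asarray(z,float).reshape(-1)
    c=np.stack([n[:,0]*z,-n[:,1]*z,-z],-1)
    T=np.linalg.inv(np.array(p['camera_from_world']))
    w=c@T[:3,:3].T+T[:3,3]; w[z==0]=np.nan
    return w.reshape(np.shape(u)+(3,))
E
python3 - <<'E'
from h import *
for n in ['top','side']:
    im,d,p=grab(n); np.savez(n+'.npz',im=im,d=d,w=world(p,d))
    cv2.imwrite(f'pics/{n}1.png',im[:,:,::-1])
s=status.get_obs(); print(s['t'],s['tcp_pos'],s['tool_rot'],s['gripper_width'],bot.grip_point_offset)
E
```

```text
pics
0.1 [ 146.04703308 -632.79575695  230.3704616 ] [-3.11968553e+00 -3.55455610e-01  4.94635434e-04] 1.0003607742842333 18.700000000000003
```

View pics/top1.png

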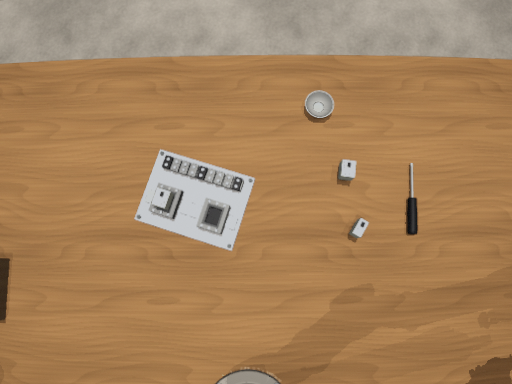

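View pics/side1.png

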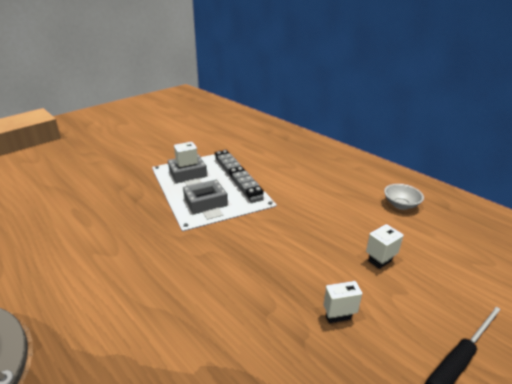

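The top view shows the broad relay at about (347,170), the slim one at (360,229), the empty socket at (213,216) and the filled socket at (165,200). The side view agrees with this.

```bash
python3 - <<'E'
from h import *
f=np.load('top.npz'); w=f['w']; d=f['d']
for n,(u,v) in dict(broad=(347,170),slim=(360,229),sock=(213,216),used=(165,200),bench=(300,250)).items():
    print(n,w[v,u].round(1))
    W=w[v-22:v+23,u-22:u+23].reshape(-1,3)
    z0,z1={'broad':(50,70),'slim':(50,70),'sock':(28,42),'used':(66,86),'bench':(-20,20)}[n]
    P=W[(W[:,2]>z0)&(W[:,2]<z1)]
    if len(P)>5 and n!='bench':
        r=cv2.minAreaRect(P[:,:2].astype(np.float32)); b=cv2.boxPoints(r)
        print(len(P),r,'z',np.median(P[:,2]).round(1),b.round(0).tolist())
print(np.array(viewer.camera_params('wrist')['camera_from_world']).round(2))
E
```

```text
broad [ 600.8 -251.8   59.4]
263 ((605.0485229492188, -256.010986328125), (36.970306396484375, 44.482975006103516), 82.3438949584961) z 58.7 [[581.0, -271.0], [625.0, -277.0], [630.0, -241.0], [585.0, -235.0]]
slim [ 452.8 -276.6   60.1]
180 ((458.2030334472656, -277.3565673828125), (24.206275939941406, 44.578617095947266), 59.01569366455078) z 59.1 [[433.0, -276.0], [471.0, -299.0], [484.0, -278.0], [445.0, -256.0]]
sock [492.1  87.3  18.3]
529 ((493.66925048828125, 87.1788101196289), (64.36544799804688, 76.4358139038086), 72.53849029541016) z 32.8 [[448.0, 68.0], [520.0, 45.0], [540.0, 106.0], [467.0, 129.0]]
used [525.5 198.6  73.7]
266 ((532.4766845703125, 209.582275390625), (38.003997802734375, 42.48165512084961), 72.65756225585938) z 75.2 [[507.0, 198.0], [547.0, 185.0], [558.0, 221.0], [518.0, 234.0]]
bench [ 405.1 -135.2   -3. ]
[[ 2.3000e-01 -9.7000e-01 -0.0000e+00 -6.4856e+02]
 [ 9.3000e-01  2.2000e-01 -3.0000e-01  3.9010e+01]
 [ 2.9000e-01  7.0000e-02  9.5000e-01 -3.7896e+02]
 [ 0.0000e+00  0.0000e+00  0.0000e+00  1.0000e+00]]
```

Emit:
{"method": "arm_command", "body": {"moves": [[0,0,0,0,0,0.09,-1],[0,0,0,0,0,0.09,-1],[0.156,-0.167,0.01,0,0,0,-1],[0.156,-0.167,0.01,0,0,0,-1],[0.156,-0.167,0.01,0,0,0,-1],[0.156,-0.167,0.01,0,0,0,-1],[0.156,-0.167,0.01,0,0,0,-1],[0.156,-0.167,0.01,0,0,0,-1],[0.156,-0.167,0.01,0,0,0,-1],[0.156,-0.167,0.01,0,0,0,-1],[0.156,-0.167,0.01,0,0,0,-1],[0.156,-0.167,0.01,0,0,0,-1],[0.156,-0.167,0.01,0,0,0,-1],[0.156,-0.167,0.01,0,0,0,-1],[0.156,-0.167,0.01,0,0,0,-1],[0,0,0,0,0,0,-1],[0,0,0,0,0,0,-1]]}}

```text
t: 2.22
tcp_pos: [605.0, -257.4, 204.6]
tool_rot: [3.134, -0.209, -0.003]
contact_force: [0.1, -1.0, 0.8]
gripper_width: 1.002
finger_force: 0.0
```

```bash
cat >> h.py <<'E'
def rect(w,c,z0,z1,r=60):
    P=w.reshape(-1,3); P=P[np.isfinite(P[:,2])]
    P=P[(np.hypot(P[:,0]-c[0],P[:,1]-c[1])<r)&(P[:,2]>z0)&(P[:,2]<z1)]
    q=cv2.minAreaRect(P[:,:2].astype(np.float32)); b=cv2.boxPoints(q)
    e=[b[1]-b[0],b[2]-b[1]]; L=max(e,key=np.linalg.norm); a=np.degrees(np.arctan2(L[1],L[0]))
    print(len(P),'c',np.round(q[0],1),'size',np.round(q[1],1),'long axis deg',round((a+90)%180-90,1),'z',np.median(P[:,2]).round(1))
    return np.array(q[0]),np.radians((a+90)%180-90)
def tcp():
    s=status.get_obs(); r=R.from_rotvec(s['tool_rot']).as_matrix()
    print('t',round(s['t'],2),'tcp',np.round(s['tcp_pos'],1),'x head',np.degrees(np.arctan2(r[1,0],r[0,0])).round(2),'z',r[:,2].round(3),'F',np.round(s['contact_force'],1),'w',s['gripper_width'],'ff',s['finger_force'])
    return np.array(s['tcp_pos']),r
def togo(target,head=None):
    p,r=tcp(); 
    if head is not None: 
        dz=(head-np.arctan2(r[1,0],r[0,0]));print('turn scaled about tool z',(-dz/2).round(4)); r=np.array([[np.cos(head),np.sin(head),0],[np.sin(head),-np.cos(head),0],[0,0,-1]]).T.T
    print('scaled shift (after turn)',(r.T@(np.array(target)-p)/200).round(3))
E
python3 - <<'E'
from h import *
tcp()
im,d,p=grab('wrist'); cv2.imwrite('pics/wr1.png',im[:,:,::-1]); w=world(p,d)
c,a=rect(w,(605,-256),50,70,40)
togo([*c,24],a)
E
```

```text
t 2.23 tcp [ 605.  -257.4  204.6] x head -7.64 z [-0.002 -0.001 -1.   ] F [ 0.1 -1.   0.8] w 1.0024242483600492 ff 0.0
1891 c [ 604.1 -255.6] size [36.  44.6] long axis deg -8.2 z 59.5
t 2.27 tcp [ 604.6 -258.4  204.9] x head -7.73 z [-0.001 -0.001 -1.   ] F [-0.2 -1.5  0.3] w 1.0016996702895349 ff 0.0
turn scaled about tool z 0.0045
scaled shift (after turn) [-0.004 -0.013  0.905]
```

View pics/wr1.png

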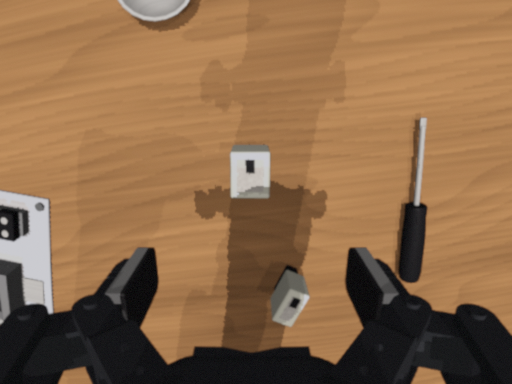

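The wrist view shows the broad relay at (250,172), squared to the fingers. The slim one at (290,296) is well clear. I'm going down to grip.

Emit:
{"method": "arm_command", "body": {"moves": [[-0.004,-0.01,0.15,0,0,0.004,-1],[0,0,0.2,0,0,0,-1],[0,0,0.2,0,0,0,-1],[0,0,0.155,0,0,0,-1],[0,0,0.1,0,0,0,-1],[0,0,0.1,0,0,0,-1],[0,0,0,0,0,0,-1],[0,0,0,0,0,0,-1],[0,0,0,0,0,0,1],[0,0,0,0,0,0,1],[0,0,0,0,0,0,1],[0,0,0,0,0,0,1],[0,0,0,0,0,0,1],[0,0,0,0,0,0,1],[0,0,0,0,0,0,1],[0,0,0,0,0,0,1]], "force": 40}}

```text
t: 4.28
tcp_pos: [605.7, -255.1, 24.9]
tool_rot: [3.133, -0.222, 0.001]
contact_force: [-1.4, -0.1, 5.0]
gripper_width: 0.411
finger_force: 41.4
```

```bash
python3 - <<'E'
from h import *
togo([493.7,87.2,150],np.radians(-17.5))
E
```

```text
t 4.28 tcp [ 605.7 -255.1   24.9] x head -8.09 z [ 0.001 -0.001 -1.   ] F [-1.4 -0.1  5. ] w 0.41113016689582965 ff 41.4200234413147
turn scaled about tool z 0.0821
scaled shift (after turn) [-1.049 -1.464 -0.625]
```

Emit:
{"method": "arm_command", "body": {"moves": [[0,0,-0.1,0,0,0,1],[0,0,-0.2,0,0,0,1],[0,0,-0.2,0,0,0.04,1],[0,0,-0.125,0,0,0.042,1],[-0.1,-0.09,0,0,0,0,1],[-0.15,-0.13,0,0,0,0,1],[-0.15,-0.13,0,0,0,0,1],[-0.15,-0.13,0,0,0,0,1],[-0.15,-0.13,0,0,0,0,1],[-0.15,-0.13,0,0,0,0,1],[-0.15,-0.13,0,0,0,0,1],[-0.05,-0.04,0,0,0,0,1],[0,0,0,0,0,0,1],[0,0,0,0,0,0,1]]}}

```text
t: 6.02
tcp_pos: [460.5, -19.4, 149.6]
tool_rot: [3.104, -0.48, 0.002]
contact_force: [0.9, 0.6, -1.2]
gripper_width: 0.416
finger_force: 40.7
```

```bash
python3 - <<'E'
from h import *
tcp()
im,d,p=grab('wrist'); cv2.imwrite('pics/wr2.png',im[:,:,::-1]); w=world(p,d)
np.savez('wr2.npz',w=w)
c,a=rect(w,(493.7,87.2),29,39,58)
togo([*c,150],a)
E
```

```text
t 6.03 tcp [460.5 -19.4 149.6] x head -17.59 z [ 0.001 -0.001 -1.   ] F [ 0.9  0.6 -1.2] w 0.4162362971184505 ff 40.672990679740906
4499 c [490.6  86.1] size [65.4 76.3] long axis deg -17.4 z 33.0
t 6.08 tcp [460.5 -19.4 149.4] x head -17.61 z [ 0.001 -0.    -1.   ] F [ 0.6 -0.1 -2. ] w 0.416685582953357 ff 40.672656297683716
turn scaled about tool z -0.0022
scaled shift (after turn) [-0.013 -0.549 -0.003]
```

View pics/wr2.png

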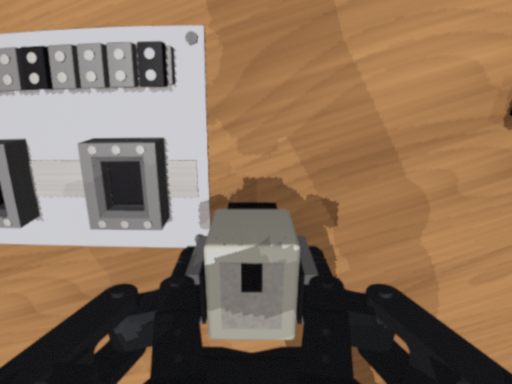

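The wrist view shows the empty socket centred at about (124,184) and the relay held squarely, its top at about (252,275). I'll measure both in this frame so that calibration errors cancel.

```bash
python3 - <<'E'
from h import *
w=np.load('wr2.npz')['w']
c,a=rect(w,(493.7,87.2),31.5,36,58)
h,b=rect(w[200:345,190:315],(460,-19),180,191,40)   # relay top
h2,b2=rect(w[200:345,190:315],(460,-19),150,191,40)
rr=np.array([[np.cos(a),np.sin(a)],[np.sin(a),-np.cos(a)]])
print('scaled xy: relay->socket',rr@(c-h)/200,' tcp->socket',rr@(c-[460.5,-19.4])/200)
E
```

```text
3795 c [490.6  86.2] size [65.3 76.3] long axis deg -17.4 z 33.2
10183 c [459.6 -19.4] size [47.5 44.8] long axis deg 73.8 z 184.2
13315 c [459.7 -19. ] size [56.8 45.1] long axis deg 72.8 z 183.9
scaled xy: relay->socket [-0.00960189 -0.55014632]  tcp->socket [-0.01364253 -0.54876477]
```

Emit:
{"method": "arm_command", "body": {"moves": [[-0.002,-0.1,0,0,0,0,1],[-0.002,-0.15,0,0,0,0,1],[-0.002,-0.15,0,0,0,0,1],[0,-0.1,0,0,0,0,1],[0,-0.05,0,0,0,0,1],[0,0,0.15,0,0,0,1],[0,0,0.15,0,0,0,1],[0,0,0.1,0,0,0,1],[0,0,0.02,0,0,0,1],[0,0,0,0,0,0,1],[0,0,0,0,0,0,1]]}}

```text
t: 7.45
tcp_pos: [492.5, 87.1, 66.2]
tool_rot: [-3.105, 0.478, -0.003]
contact_force: [-0.3, -0.1, -1.1]
gripper_width: 0.413
finger_force: 40.6
```

```bash
python3 - <<'E'
from h import *
togo([491.5,86.3,150],np.radians(-17.5))
im,d,p=grab('wrist'); cv2.imwrite('pics/wr3.png',im[:,:,::-1])
im,d,p=grab('side'); cv2.imwrite('pics/s3.png',cv2.resize(im[120:260,100:300,::-1],None,fx=3,fy=3))
E
```

```text
t 7.45 tcp [492.5  87.1  66.2] x head -17.51 z [ 0.002  0.    -1.   ] F [-0.3 -0.1 -1.1] w 0.4131645115172637 ff 40.645360350608826
turn scaled about tool z -0.0001
scaled shift (after turn) [-0.004  0.005 -0.419]
```

View pics/wr3.png

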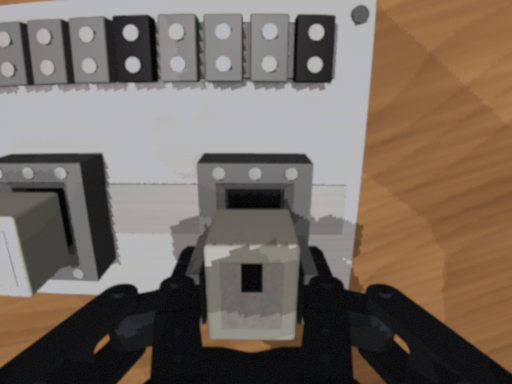

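View pics/s3.png

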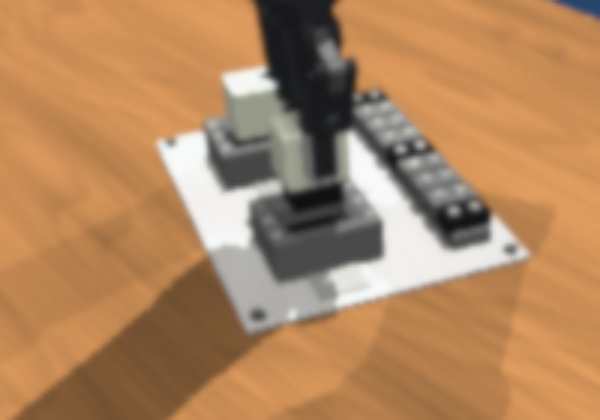

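In the wrist view the hole, at column 254, lines up with the relay at column 252. The side view shows the foot above the mouth. I'm lowering gently.

Emit:
{"method": "arm_command", "body": {"moves": [[0,0.002,0.02,0,0,0,1],[0,0,0.02,0,0,0,1],[0,0,0.02,0,0,0,1],[0,0,0.02,0,0,0,1],[0,0,0.015,0,0,0,1],[0,0,0.015,0,0,0,1],[0,0,0,0,0,0,1],[0,0,0,0,0,0,1]]}}

```text
t: 8.55
tcp_pos: [491.6, 86.8, 43.3]
tool_rot: [3.105, -0.477, 0.0]
contact_force: [-0.2, -1.2, -1.7]
gripper_width: 0.419
finger_force: 40.6
```

Emit:
{"method": "arm_command", "body": {"moves": [[0,0,0.007,0,0,0,1],[0,0,0.005,0,0,0,1],[0,0,0,0,0,0,1],[0,0,0,0,0,0,1]]}}

```text
t: 9.05
tcp_pos: [491.5, 86.8, 40.9]
tool_rot: [3.105, -0.477, 0.0]
contact_force: [-0.5, 0.8, -0.5]
gripper_width: 0.419
finger_force: 40.7
```

Emit:
{"method": "arm_command", "body": {"moves": [[0,0,0.003,0,0,0,1],[0,0,0.003,0,0,0,1],[0,0,0,0,0,0,1]]}}

```text
t: 9.43
tcp_pos: [491.6, 86.7, 40.8]
tool_rot: [3.104, -0.478, 0.0]
contact_force: [-3.1, -1.6, 10.2]
gripper_width: 0.413
finger_force: 42.1
```

The foot has touched bottom (10 N upward, TCP at the expected height). I'll let go slowly and retreat upwards.

Emit:
{"method": "arm_command", "body": {"moves": [[0,0,-0.002,0,0,0,0.1],[0,0,0,0,0,0,0.0],[0,0,0,0,0,0,-0.3],[0,0,0,0,0,0,-0.6],[0,0,0,0,0,0,-0.6],[0,0,0,0,0,0,-0.6],[0,0,0,0,0,0,-0.6],[0,0,-0.05,0,0,0,-0.6],[0,0,-0.1,0,0,0,-0.6],[0,0,-0.2,0,0,0,-0.6],[0,0,-0.2,0,0,0,-0.6],[0,0,-0.1,0,0,0,-0.6],[0,0,0,0,0,0,-0.6],[0,0,0,0,0,0,-0.6]]}}

```text
t: 11.18
tcp_pos: [490.8, 86.6, 169.4]
tool_rot: [3.104, -0.477, -0.002]
contact_force: [0.3, 0.5, -0.3]
gripper_width: 0.798
finger_force: 0.0
```

```bash
python3 - <<'E'
from h import *
tcp()
im,d,p=grab('wrist'); cv2.imwrite('pics/wr4.png',im[:,:,::-1]); w=world(p,d)
rect(w,(491.5,86.5),70,85,50); rect(w,(491.5,86.5),28,38,58)
E
```

```text
t 11.18 tcp [490.8  86.6 169.4] x head -17.48 z [-0.001 -0.    -1.   ] F [ 0.3  0.5 -0.3] w 0.7982011639678754 ff 0.0
2625 c [490.9  86.9] size [35.9 43.5] long axis deg -18.2 z 75.4
3060 c [490.2  86.4] size [64.3 76.9] long axis deg -17.8 z 33.2
```

View pics/wr4.png

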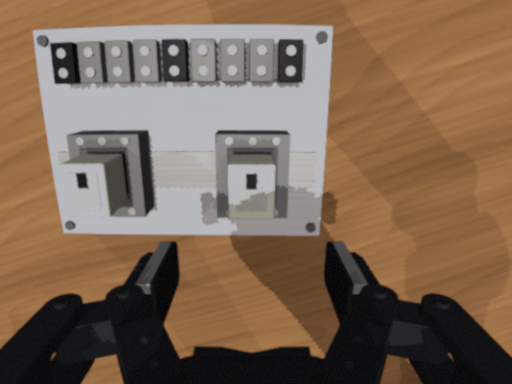

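The relay is seated at about (251,185) with its top at 75.4 mm. It is centred within 1 mm and parallel, and the gripper is clear.

```bash
python3 -c "
from station import workorder
print(workorder.close_job())"
```

```text
the job is handed in; nothing more can be done
None
```

The broad relay is back in the empty socket, fully home and upright, centred to about 1 mm and parallel to within 1 degree by the wrist camera. It was set down on the hole's bottom before release, the slim relay was never approached, and the job was handed in at about 11 s (no verdict was returned).

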